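Set up the ceramic sleeves on the display rack

TASK

The stand is about to open: move the row of four ceramic sleeves from the wooden transit rack to the pins of the red display rack, so that they stand in the same order as the ceramic bars there, each sleeve over the pin that stands at the end of the bar of its own colour. Leave every sleeve flange down, resting flat on the red felt, and let go of it. They chip easily, so keep them upright and lower each one gently all the way down; never let one drop or tip over.

Things in the scene. Friction and masses are not known exactly. Their poses are not given: they have to be found in the camera images.
- white_sleeve (a point): Centre (half-way up, on the axis) of the loose white ceramic sleeve: upright tube 70 mm tall, 42 mm outside diameter, open bore 28 mm right through, flange 54 mm across and 6 mm thick round its foot; 0.13 to 0.5 kg. z up along the tube; its yaw means nothing. Starts over a pin of the transit rack, foot flat on the board, centre 55 mm above the counter; the four are in any order.
- yellow_sleeve (a point): Centre (half-way up, on the axis) of the loose yellow ceramic sleeve: upright tube 70 mm tall, 42 mm outside diameter, open bore 28 mm right through, flange 54 mm across and 6 mm thick round its foot; 0.13 to 0.5 kg. z up along the tube; its yaw means nothing. Starts over a pin of the transit rack, foot flat on the board, centre 55 mm above the counter; the four are in any order.
- black_sleeve (a point): Centre (half-way up, on the axis) of the loose black ceramic sleeve: upright tube 70 mm tall, 42 mm outside diameter, open bore 28 mm right through, flange 54 mm across and 6 mm thick round its foot; 0.13 to 0.5 kg. z up along the tube; its yaw means nothing. Starts over a pin of the transit rack, foot flat on the board, centre 55 mm above the counter; the four are in any order.
- blue_sleeve (a point): Centre (half-way up, on the axis) of the loose blue ceramic sleeve: upright tube 70 mm tall, 42 mm outside diameter, open bore 28 mm right through, flange 54 mm across and 6 mm thick round its foot; 0.13 to 0.5 kg. z up along the tube; its yaw means nothing. Starts over a pin of the transit rack, foot flat on the board, centre 55 mm above the counter; the four are in any order.
- pin_white (a point): Display place with the white bar: point where the axis of its fixed upright steel pin (12 mm thick, 45 mm tall from here, coned tip) meets the flat red felt, 20 mm above the counter. A seated sleeve's centre is 35 mm above it. z up; x points from the pin to the white bar lying behind it (22 mm thick, 61 to 141 mm away, top 29 mm above this point); y along the row.
- pin_yellow (a point): Display place with the yellow bar: point where the axis of its fixed upright steel pin (12 mm thick, 45 mm tall from here, coned tip) meets the flat red felt, 20 mm above the counter. A seated sleeve's centre is 35 mm above it. z up; x points from the pin to the yellow bar lying behind it (22 mm thick, 61 to 141 mm away, top 29 mm above this point); y along the row.
- pin_black (a point): Display place with the black bar: point where the axis of its fixed upright steel pin (12 mm thick, 45 mm tall from here, coned tip) meets the flat red felt, 20 mm above the counter. A seated sleeve's centre is 35 mm above it. z up; x points from the pin to the black bar lying behind it (22 mm thick, 61 to 141 mm away, top 29 mm above this point); y along the row.
- pin_blue (a point): Display place with the blue bar: point where the axis of its fixed upright steel pin (12 mm thick, 45 mm tall from here, coned tip) meets the flat red felt, 20 mm above the counter. A seated sleeve's centre is 35 mm above it. z up; x points from the pin to the blue bar lying behind it (22 mm thick, 61 to 141 mm away, top 29 mm above this point); y along the row.
- transit_rack: Fixed beech board 90 x 330 mm, 20 mm thick, flat bail handle at each end, with one straight row of four upright steel pins 80 mm apart (12 mm thick, 45 mm above the board). Origin: under its centre, on the counter; y along the row of pins, at y = -120, -40, 40, 120 mm; x across it; z up.
- display_rack: Fixed aluminium tray 200 x 330 mm holding four red felt modules side by side in any order, each with a pin and a ceramic bar; pins in one straight row 80 mm apart. Origin: on the counter under the middle of the row of pins; y along the row, x towards the bars, z up. Tray from x = -45 to 155 mm, rim 18 mm high.
There are look-alikes about, which are no part of the job. There is more than one size of the part that bears blue_sleeve; the job needs the smallest.

How it is judged:
By the outcome, as a careful person would: the job done as asked, in the order asked, and still so for the second after the job is handed in, with the robot touching nothing.
It also fails if it takes over 102 s, if anything falls off the work surface, if the arm or the gripper's body presses on something with over 40 N, if the wrist force passes 120 N, or if a joint passes its speed limit or range.

ROBOT

A 6-joint arm with a two-finger parallel gripper is mounted at the origin on the work surface. World frame = base frame: x ahead of the robot, y to its left, z up, the work surface at z = 0. Lengths are in m, angles in rad, forces in N, time in s.
With the tool pointing down it reaches from about 0.325 to 0.85 m from the base axis. Payload 15.5 kg.
Tool frame: the origin (TCP) lies at the centre of the arm's flange, where the gripper is bolted on; the fingertips stand 191 mm ahead of it and the grasp point (between the pads) lies 172 mm ahead of it; z points along the fingers, y is the direction in which the jaws open and shut (so a half turn about z gives the same grasp; the last joint's range is limited). The gripper opens to 91 mm and grips with 3 to 60 N. Pads are 32 mm wide; open, the fingers measure 118 mm over their backs; the gripper's body (76 mm by 178 mm) begins 60 mm behind the grasp point.
Start: joints at [1.238, 0.494, 1.345, -0, 1.302, -0.096], TCP at [0.147, 0.607, 0.405] pointing down, gripper open.
Joint ranges: [-2.91, 2.91], [-0.82, 2.16], [0.22, 2.67], [-1.22, 4.37], [0.12, 2.79], [-3.08, 3.08]. Speed limits (rad/s): [1.89, 1.89, 2.57, 3.01, 3.01, 3.01].

INTERFACE

Orientations are given as a unit quaternion [x, y, z, w].
In Python, from workcell import sensors, eyes, ticket gives the robot as it stands. The module is installed in compiled form; this text tells all that it offers.
- The arm moves only by the tool move_arm, never from a script. Its argument "moves" is a list that holds one entry, the list of rows, each a list of 5 numbers: the shift along the tool's x, y, z in cm, then the turn about the tool's z in rad, then the opening, from -1 (shut) to 1 (fully open), so that 0 is half open. In form: [[[dx, dy, dz, spin, grip], ...]]. A call has 1 to 5 rows; each row is the pose to reach, as a shift and turn from the pose measured when the call began, along the tool's axes at that moment; what a row does not reach only later rows make up. A row lasts 1/10 s, in which the tool goes at most 50 mm and 8.59 degrees, less where a joint would pass 70% of its speed; a pose out of reach is approached as far as the arm can. A call with a gripper value outside its range is refused whole. The fingers move at their own pace and stop on an object; "squeeze" is the grip in N (left out, the last holds). Time passes only in rows, so rows that repeat a pose let the fingers close. It gives the time, the measured TCP pose, the force and the opening at its end, in the units of the state.
- sensors.sense(): the state, without advancing time (a new reading comes with each control period).
- eyes.snapshot(name): name is "scene" or "side" or "wrist"; returns a dict with "img" (384x512x3 uint8, red, green, blue), "fx", "fy", "cx", "cy" (pixels), "D" ([k1, k2, p1, p2, k3] as OpenCV has them; the pictures are not rectified), "cam_to_world" (4x4, takes a point from camera to world coordinates); the wrist camera has in their place "tool_from_camera" (4x4, takes a point from camera to tool coordinates, whose origin is the TCP and whose axes are the flange's). Camera axes: x right, y up, looking along -z (the intrinsics and any distortion apply to the point x, -y, -z); pixel columns grow to the right and rows downward; lengths in m; the calibration is good to about 2 mm. A picture is of the moment at which its call begins: read the wrist's pose just before it. There is no depth.
- ticket.sign_off(): hands the job in, once; it reports no verdict.
The state is a dict: "clock": time; "q": joint angles; "joint_vel": joint speeds; "tau": joint torques, N m; "tool_pos": TCP position; "tool_rot": TCP orientation; "wrist_force": force on the tool from outside, world axes, zero at the start; "wrist_torque": the same for the moment, N m; "grip_width": finger opening in m.
Only numpy, scipy, OpenCV 4.12 (cv2) and the standard library are available. Lean on these libraries where they do the work, as an engineer would, in place of code of your own. Each camera call takes 0.05 s, during which the arm holds its last target.

## Working session

There is one attempt and no reset: what is moved stays moved. The work goes in short steps, Python scripts to look and compute and a tool call to move; the robot and the scene stay as the last step left them, time stands still between calls to the robot, and variables do not carry over. Pictures are saved under pics/ and viewed, and the job is handed in when it is done.

Besides the shell and the picture viewer there is one more tool, called after "Call:" by a JSON object that holds its "api" and its "payload", one argument or row to a line. move_arm: Moves the arm, as the interface text tells. Its arguments: {"type":"object","properties":{"moves":{"type":"array","items":{"type":"array","items":{"type":"array","items":{"type":"number"}}}},"squeeze":{"type":"number"}},"required":["moves"]}

```bash
mkdir -p pics; python3 - <<'E'
from workcell import sensors, eyes
import cv2,pickle
s=sensors.sense();print(s)
d={}
for n in["scene","side","wrist"]:
    r=eyes.snapshot(n);d[n]=r;cv2.imwrite(f"pics/{n}0.png",r["img"][:,:,::-1])
    print({k:v for k,v in r.items() if k!="img"})
pickle.dump((s,d),open("s0.pkl","wb"))
E
```

```text
{'clock': 0.0, 'q': array([ 1.23749120e+00,  4.94188022e-01,  1.34610592e+00, -3.91509378e-06,
        1.30251015e+00, -9.55158679e-02]), 'joint_vel': array([ 0.00147401, -0.00070527, -0.00017741, -0.00027629,  0.0014351 ,
        0.0019423 ]), 'tau': array([ 4.44678168e-03, -8.78814340e+01, -3.81844246e+01,  7.11446861e-02,
        5.35875012e-02, -1.41507221e-04]), 'tool_pos': array([0.14718263, 0.60727812, 0.40414366]), 'tool_rot': array([ 1.18614174e-01,  9.92940235e-01, -5.92252191e-04, -1.27036031e-04]), 'wrist_force': array([ 0.76060761,  0.0824962 , -0.66946604]), 'wrist_torque': array([ 0.02244482, -0.01281397, -0.00828602]), 'grip_width': 0.09076293015798408}
{'fx': 412.6228656862048, 'fy': 412.6228656862048, 'cx': 253.38160069675413, 'cy': 194.03555679927126, 'D': array([0.0254659, 0.       , 0.       , 0.       , 0.       ]), 'cam_to_world': array([[ 0.04204513, -0.84639839,  0.53088792,  1.05729818],
       [ 0.99901169,  0.0279475 , -0.03456258, -0.0357119 ],
       [ 0.01441672,  0.53181643,  0.84673694,  0.90459894],
       [ 0.        ,  0.        ,  0.        ,  1. 
[... 299 characters left out ...]
701, -0.71430361, -0.84917173],
       [ 0.02028111,  0.73946273,  0.67289193,  0.8372529 ],
       [ 0.        ,  0.        ,  0.        ,  1.        ]])}
{'fx': 272.41954338514444, 'fy': 272.41954338514444, 'cx': 256.3290635845147, 'cy': 196.66405471505715, 'D': array([-0.05120805,  0.        ,  0.        ,  0.        ,  0.        ]), 'tool_from_camera': array([[ 1.11147571e-03,  9.64734346e-01,  2.63223113e-01,
         7.38144388e-02],
       [ 9.99999280e-01, -9.53165705e-04, -7.29127516e-04,
         4.09241597e-05],
       [-4.52519113e-04,  2.63223734e-01, -9.64734710e-01,
         2.02303800e-02],
       [ 0.00000000e+00,  0.00000000e+00,  0.00000000e+00,
         1.00000000e+00]])}
```

View pics/scene0.png

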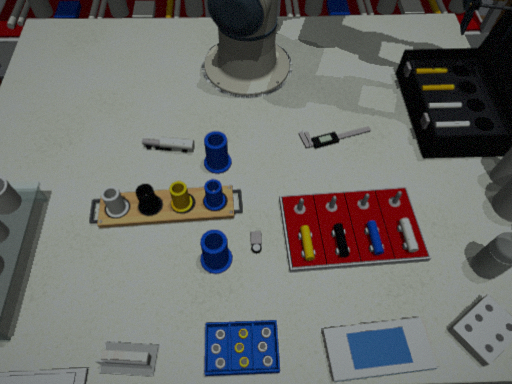

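View pics/side0.png

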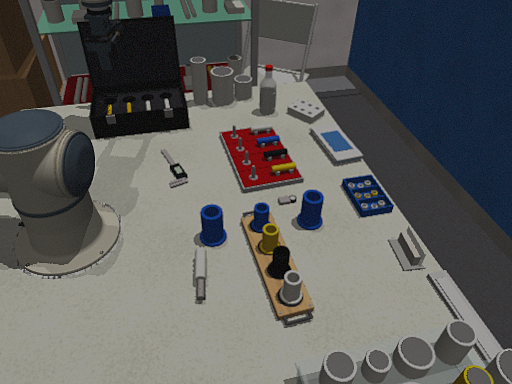

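View pics/wrist0.png

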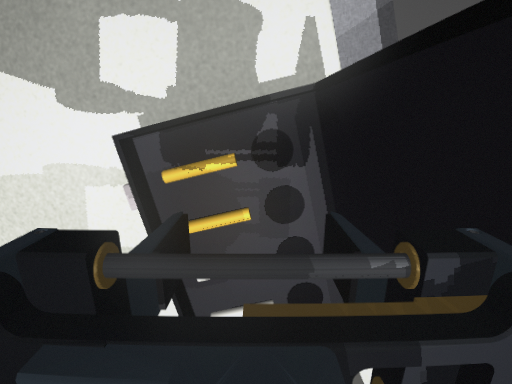

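```bash
python3 - <<'E'
import cv2
a=cv2.imread("pics/scene0.png");b=cv2.imread("pics/side0.png")
cv2.imwrite("pics/c1.png",cv2.resize(a[125:280,85:250],None,fx=4.5,fy=3.8*4.5/3.8*0.86,interpolation=cv2.INTER_CUBIC))
cv2.imwrite("pics/c2.png",cv2.resize(a[175:275,270:440],None,fx=4.5,fy=4.5,interpolation=cv2.INTER_CUBIC))
cv2.imwrite("pics/c3.png",cv2.resize(b[115:195,210:310],None,fx=7,fy=7,interpolation=cv2.INTER_CUBIC))
cv2.imwrite("pics/c4.png",cv2.resize(b[180:330,190:340],None,fx=4,fy=4,interpolation=cv2.INTER_CUBIC))
E
```

```text
(no output)
```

View pics/c1.png

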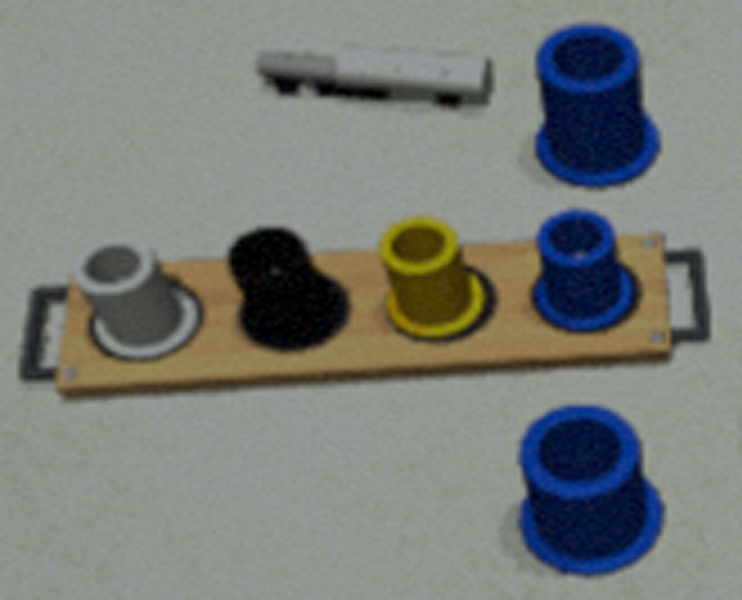

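View pics/c2.png

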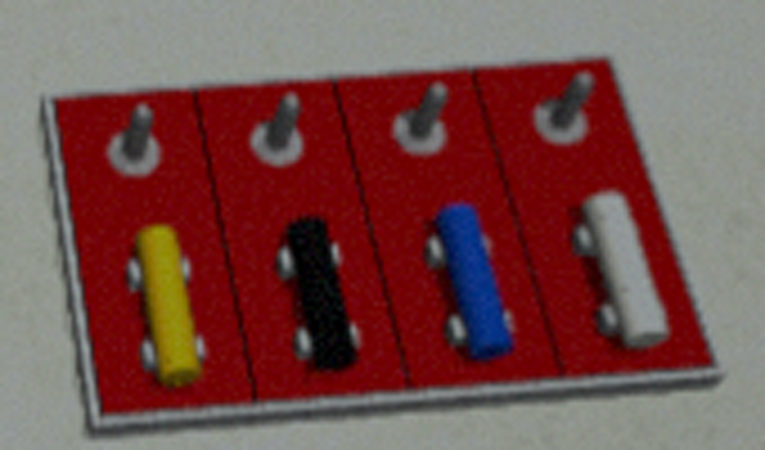

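View pics/c3.png

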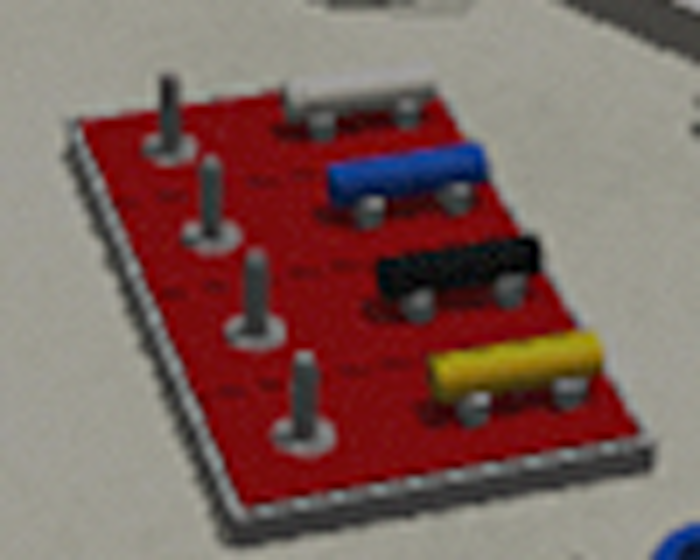

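View pics/c4.png

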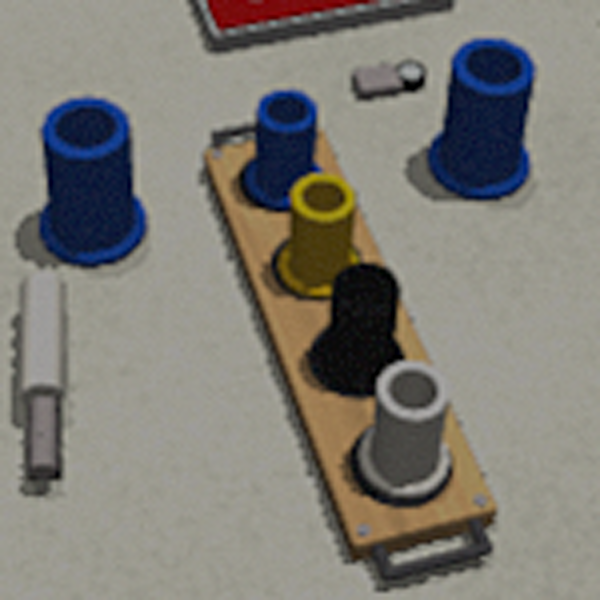

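```bash
cat > h.py <<'E'
import numpy as np,cv2,pickle
from scipy.spatial.transform import Rotation as R
def rays(r,px,T=None):
    T=r["cam_to_world"] if T is None else T
    K=np.array([[r["fx"],0,r["cx"]],[0,r["fy"],r["cy"]],[0,0,1]])
    n=cv2.undistortPoints(np.array(px,float).reshape(-1,1,2),K,r["D"]).reshape(-1,2)
    d=np.c_[n[:,0],-n[:,1],-np.ones(len(n))]@T[:3,:3].T
    return T[:3,3],d
def plane(r,px,z,T=None):
    o,d=rays(r,px,T); return o+d*((z-o[2])/d[:,2])[:,None]
def wristT(s,r):
    T=np.eye(4);T[:3,:3]=R.from_quat(s["tool_rot"]).as_matrix();T[:3,3]=s["tool_pos"]
    return T@r["tool_from_camera"]
def tri(r1,p1,r2,p2):
    o1,d1=rays(r1,p1);o2,d2=rays(r2,p2);out=[]
    for a,b in zip(d1,d2):
        t=np.linalg.lstsq(np.c_[a,-b],o2-o1,rcond=None)[0]
        x,y=o1+a*t[0],o2+b*t[1]; out.append(np.r_[(x+y)/2,np.linalg.norm(x-y)])
    return np.array(out)
def step(s,gxyz,yaw=None):
    """shift in tool cm for the grasp point to go to gxyz; turn about tool z so that tool y lies along world dir at angle yaw (mod pi)"""
    M=R.from_quat(s["tool_rot"]).as_matrix()
    d=M.T@(np.array(gxyz)-(s["tool_pos"]+M[:,2]*.172))*100
    t=None
    if yaw is not None:
        v=M.T@[np.cos(yaw),np.sin(yaw),0]; t=np.arctan2(-v[0],v[1]); t=(t+np.pi/2)%np.pi-np.pi/2
    return d.round(2),t
E
python3 - <<'E'
from h import *
np.set_printoptions(precision=4,suppress=True)
s,d=pickle.load(open("s0.pkl","rb"));A,B=d["scene"],d["side"]
f=lambda p,sx,sy,o:(np.array(p)+.5)/[sx,sy]-.5+o
sc=f([(117,265),(268,255),(421,246),(576,238)],4.5,3.87,[85,125])
sd=f([(411,390),(365,285),(322,199),(286,110)],4,4,[190,180])
print("sleeve W K Y B",tri(A,sc,B,sd));print(plane(A,sc,.09)-plane(B,sd,.09));print((plane(A,sc,.09)+plane(B,sd,.09))/2)
pt=f([(142,107),(291,98),(438,88),(586,76)],4.5,4.5,[270,175]);pb=f([(134,154),(277,143),(420,131),(562,120)],4.5,4.5,[270,175])
qt=f([(303,355),(256,252),(210,160),(169,77)],7,7,[210,115]);qb=f([(304,436),(255,330),(212,237),(170,149)],7,7,[210,115])
print("tips Y K B W",tri(A,pt,B,qt));b=tri(A,pb,B,qb);print("bases",b)
print((plane(A,pb,.02)+plane(B,qb,.02))/2);print(plane(A,pb,.02)-plane(B,qb,.02))
# mask check of sleeve colours: blue/yellow blobs
for nm,r in(("scene",A),("side",B)):
    h=cv2.cvtColor(r["img"],cv2.COLOR_RGB2HSV)
    for c,lo,hi in(("blue",(105,150,50),(130,255,255)),("yel",(20,150,60),(35,255,255)),("red",(0,180,60),(5,255,255))):
        n,l,st,ce=cv2.connectedComponentsWithStats(cv2.inRange(h,lo,hi))
        print(nm,c,[(list(map(int,x[:5])),y.round(1).tolist()) for x,y in zip(st[1:],ce[1:]) if x[4]>80])
E
```

```text
sleeve W K Y B [[ 0.5317 -0.3334  0.0879  0.0001]
 [ 0.528  -0.2559  0.0902  0.0015]
 [ 0.5222 -0.1784  0.0866  0.0004]
 [ 0.5199 -0.0972  0.0889  0.0016]]
[[ 0.0021  0.0022  0.    ]
 [ 0.0009 -0.0013  0.    ]
 [ 0.0035  0.0033  0.    ]
 [ 0.0022 -0.0001 -0.    ]]
[[ 0.5321 -0.3337  0.09  ]
 [ 0.528  -0.2557  0.09  ]
 [ 0.5228 -0.1796  0.09  ]
 [ 0.5203 -0.0975  0.09  ]]
tips Y K B W [[0.5477 0.1122 0.067  0.0009]
 [0.5447 0.1922 0.067  0.001 ]
 [0.5402 0.2722 0.0657 0.001 ]
 [0.5356 0.3528 0.0642 0.0015]]
bases [[0.5491 0.113  0.0197 0.001 ]
 [0.5449 0.193  0.0207 0.0019]
 [0.5406 0.273  0.0203 0.0002]
 [0.5359 0.3537 0.02   0.0002]]
[[0.5492 0.1129 0.02  ]
 [0.545  0.1938 0.02  ]
 [0.5405 0.2732 0.02  ]
 [0.5359 0.3536 0.02  ]]
[[ 0.001  -0.0007  0.    ]
 [ 0.0007 -0.0026  0.    ]
 [-0.0004 -0.0001  0.    ]
 [-0.0002  0.0003  0.    ]]
scene blue [([328, 0, 22, 15, 281], [338.1, 7.1]), ([54, 2, 25, 16, 294], [66.1, 9.8]), ([204, 132, 27, 41, 812], [216.6, 152.6]), ([204, 180, 22, 30, 478], [213.8, 195.4]), ([367, 221, 17, 34, 289], [374.8, 237.2]), ([201, 230, 31, 43, 1014], [214.9,
[... 335 characters left out ...]
 11, 105], [10.2, 30.9]), ([301, 189, 114, 73, 1842], [359.1, 221.1]), ([284, 196, 25, 53, 294], [293.1, 221.7])]
side blue [([348, 0, 164, 239, 18039], [446.7, 85.1]), ([151, 5, 20, 11, 177], [160.3, 10.2]), ([322, 131, 29, 20, 299], [336.0, 140.7]), ([257, 136, 22, 8, 110], [267.7, 139.3]), ([343, 176, 50, 41, 617], [368.2, 196.7]), ([297, 190, 26, 40, 698], [311.0, 210.4]), ([251, 203, 19, 29, 335], [260.2, 216.6]), ([200, 205, 26, 41, 791], [212.2, 226.1])]
side yel [([271, 162, 25, 10, 151], [283.2, 166.6]), ([259, 223, 21, 31, 427], [269.3, 238.5]), ([463, 365, 31, 19, 128], [473.9, 373.7])]
side red [([236, 129, 42, 58, 512], [255.3, 160.3]), ([222, 132, 21, 31, 132], [232.0, 146.2])]
```

```bash
python3 - <<'E'
from h import *
np.set_printoptions(precision=4,suppress=True)
s,d=pickle.load(open("s0.pkl","rb"));A,B=d["scene"],d["side"]
f=lambda p,sx,sy,o:(np.array(p)+.5)/[sx,sy]-.5+o
sc=f([(588,57),(580,455)],4.5,3.87,[85,125]);sd=f([(86,127),(492,68)],4,4,[190,180])
print("big blue tops",tri(A,sc,B,sd))
for nm,g in(("above blue",(.5197,-.0968,.20)),):print(nm,step(s,g,.053))
E
```

```text
big blue tops [[ 0.3858 -0.0917  0.0974  0.0001]
 [ 0.6674 -0.093   0.0934  0.0025]]
above blue (array([-52.79, -59.63,   3.28]), np.float64(1.2800083647237348))
```

Call:
{"api": "move_arm", "payload": {
  "moves": [
    [[-52.8, -59.6, 2, 1.28, 0.6], [-52.8, -59.6, 2, 1.28, 0.6], [-52.8, -59.6, 2, 1.28, 0.6], [-52.8, -59.6, 2, 1.28, 0.6], [-52.8, -59.6, 2, 1.28, 0.6]]
  ],
  "squeeze": 20
}}

```text
clock: 0.65
tool_pos: [0.2645, 0.3847, 0.3984]
tool_rot: [0.477, 0.879, -0.0, 0.0]
wrist_force: [1.3, -0.5, -0.3]
grip_width: 0.0727
```

```bash
cat > go.py <<'E'
import sys
from h import *
from workcell import sensors
a=[float(x) for x in sys.argv[1:]]
s=sensors.sense();M=R.from_quat(s["tool_rot"]).as_matrix()
print("t",s["clock"].round(2) if hasattr(s["clock"],"round") else s["clock"],"grasp",(s["tool_pos"]+.172*M[:,2]).round(4),"tilt",M[:,2].round(3),"F",s["wrist_force"].round(1),"w",round(s["grip_width"],4),"q",s["q"].round(2))
print(step(s,a[:3],a[3] if len(a)>3 else .053))
E
python3 go.py .5197 -.0968 .2
```

```text
t 0.65 grasp [0.2645 0.3846 0.2264] tilt [ 0.    -0.001 -1.   ] F [ 1.3 -0.5 -0.3] w 0.0727 q [ 0.84  0.28  1.73 -0.    1.13  0.26]
(array([-54.27,  -4.89,   2.67]), np.float64(0.5243356337636644))
```

Call:
{"api": "move_arm", "payload": {
  "moves": [
    [[-54.3, -4.9, 2, 0.524, 0.6], [-54.3, -4.9, 2, 0.524, 0.6], [-54.3, -4.9, 2, 0.524, 0.6], [-54.3, -4.9, 2, 0.524, 0.6], [-54.3, -4.9, 2, 0.524, 0.6]]
  ]
}}

```text
clock: 1.15
tool_pos: [0.3814, 0.1638, 0.3895]
tool_rot: [0.689, 0.725, -0.0, 0.0]
wrist_force: [1.0, -0.3, 0.3]
grip_width: 0.0734
```

```bash
python3 go.py .5197 -.0968 .2
```

```text
t 1.15 grasp [0.3815 0.1637 0.2175] tilt [ 0.    -0.001 -1.   ] F [ 1.  -0.3  0.3] w 0.0734 q [ 0.26  0.22  1.85 -0.    1.07  0.21]
(array([-26.71,  12.5 ,   1.77]), np.float64(-0.0028164961849230785))
```

Call:
{"api": "move_arm", "payload": {
  "moves": [
    [[-26.7, 12.5, 1.8, 0, 0.6], [-26.7, 12.5, 1.8, 0, 0.6], [-26.7, 12.5, 1.8, 0, 0.6], [-26.7, 12.5, 1.8, 0, 0.6], [-26.7, 12.5, 1.8, 0, 0.6]]
  ]
}}

```text
clock: 1.65
tool_pos: [0.4981, -0.0571, 0.3743]
tool_rot: [0.689, 0.724, -0.0, 0.0]
wrist_force: [1.2, 0.7, 0.9]
grip_width: 0.073
```

```bash
python3 go.py .5197 -.0968 .2
```

```text
t 1.65 grasp [ 0.4981 -0.0572  0.2023] tilt [ 0. -0. -1.] F [1.2 0.7 0.9] w 0.073 q [-0.23  0.36  1.68 -0.    1.1  -0.28]
(array([-4.06,  1.96,  0.23]), np.float64(-0.0032655919093877994))
```

Call:
{"api": "move_arm", "payload": {
  "moves": [
    [[-4.1, 2.0, 0, 0, 0.6], [-4.1, 2.0, 0, 0, 0.6], [-4.1, 2.0, 0, 0, 0.6]]
  ]
}}

```text
clock: 1.95
tool_pos: [0.5202, -0.098, 0.3739]
tool_rot: [0.69, 0.724, -0.0, -0.0]
wrist_force: [-0.2, 0.6, -0.3]
grip_width: 0.0731
```

```bash
python3 go.py .5197 -.0968 .068; python3 - <<'E'
from h import *
from workcell import sensors,eyes
s=sensors.sense();r=eyes.snapshot("wrist");cv2.imwrite("pics/w1.png",r["img"][:,:,::-1]);pickle.dump((s,r),open("w1.pkl","wb"))
# project predicted tops
T=np.linalg.inv(wristT(s,r))
for p in [(.5319,-.3364,.09),(.5278,-.2566,.09),(.5238,-.1767,.09),(.5197,-.0968,.09)]:
    c=T[:3,:3]@p+T[:3,3];print((r["cx"]+r["fx"]*c[0]/-c[2]).round(1),(r["cy"]+r["fy"]*c[1]/c[2]).round(1))
E
```

```text
t 1.95 grasp [ 0.5201 -0.098   0.2019] tilt [-0. -0. -1.] F [-0.2  0.6 -0.3] w 0.0731 q [-0.3   0.4   1.62 -0.    1.13 -0.35]
(array([ 0.12, -0.03, 13.39]), np.float64(-0.005243389524228759))
256.1 385.0
255.9 330.9
255.8 269.1
255.5 197.7
```

View pics/w1.png

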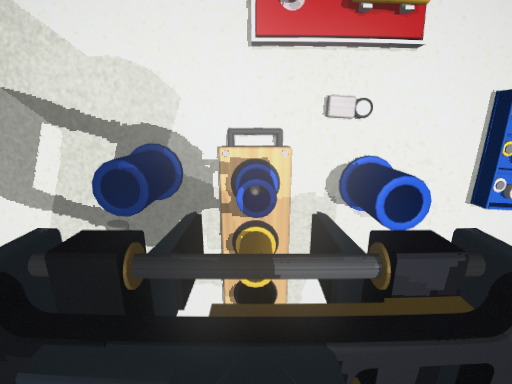

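Call:
{"api": "move_arm", "payload": {
  "moves": [
    [[0.1, 0, 4.5, 0, 0.6], [0.1, 0, 9, 0, 0.6], [0.1, 0, 12.5, 0, 0.6], [0.1, 0, 13.4, 0, 0.6], [0.1, 0, 13.4, 0, 0.6]]
  ]
}}

```text
clock: 2.5
tool_pos: [0.5193, -0.0952, 0.2396]
tool_rot: [0.689, 0.725, -0.001, -0.001]
wrist_force: [0.3, 0.0, 0.5]
grip_width: 0.0728
```

Call:
{"api": "move_arm", "payload": {
  "moves": [
    [[0, 0, 0, 0, -0.6], [0, 0, 0, 0, -0.6], [0, 0, 0, 0, -0.6], [0, 0, 0, 0, -0.6], [0, 0, 0, 0, -0.6]]
  ],
  "squeeze": 25
}}

```text
clock: 3.0
tool_pos: [0.5195, -0.0953, 0.2403]
tool_rot: [0.689, 0.725, -0.0, -0.001]
wrist_force: [-0.4, 1.0, 8.7]
grip_width: 0.041
```

```bash
python3 go.py .5197 -.0968 .175
```

```text
t 3.0 grasp [ 0.5192 -0.0952  0.0683] tilt [-0.002  0.    -1.   ] F [-0.4  1.   8.7] w 0.041 q [-0.29  0.59  1.75  0.    0.81 -0.34]
(array([ -0.16,   0.02, -10.67]), np.float64(-0.002995110105366239))
```

Call:
{"api": "move_arm", "payload": {
  "moves": [
    [[0, 0, -1, 0, -0.6], [0, 0, -3, 0, -0.6], [0, 0, -6, 0, -0.6], [0, 0, -9, 0, -0.6], [0, 0, -10.7, 0, -0.6]]
  ]
}}

```text
clock: 3.5
tool_pos: [0.5197, -0.0953, 0.3501]
tool_rot: [0.689, 0.725, 0.0, 0.0]
wrist_force: [-0.5, -0.2, -4.0]
grip_width: 0.041
```

```bash
python3 go.py .5405 .2731 .175; python3 - <<'E'
from h import *
from workcell import sensors,eyes
r=eyes.snapshot("side");cv2.imwrite("pics/s1.png",cv2.resize(r["img"][100:330,180:380,::-1],None,fx=2.6,fy=2.6))
E
```

```text
t 3.5 grasp [ 0.5198 -0.0954  0.1781] tilt [ 0. -0. -1.] F [-0.5 -0.2 -4. ] w 0.041 q [-0.29  0.42  1.65 -0.    1.07 -0.34]
(array([36.7 ,  3.91,  0.3 ]), np.float64(-0.003002159250317993))
```

View pics/s1.png

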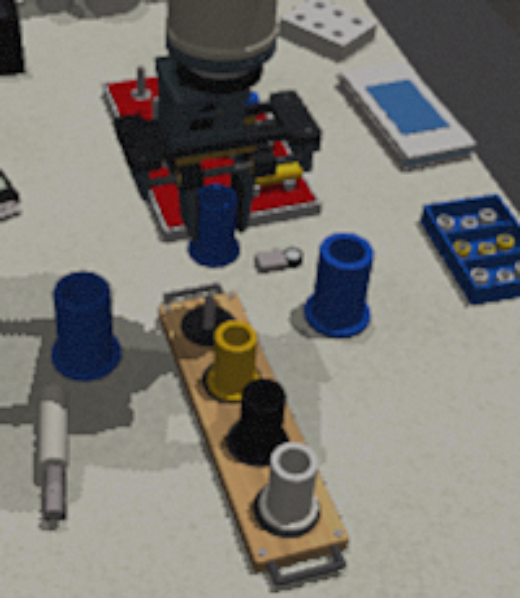

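Call:
{"api": "move_arm", "payload": {
  "moves": [
    [[3, 0.3, 0, 0, -0.6], [7.5, 0.8, 0, 0, -0.6], [12, 1.3, 0, 0, -0.6], [16.5, 1.8, 0, 0, -0.6], [21, 2.3, 0, 0, -0.6]]
  ]
}}

```text
clock: 4.05
tool_pos: [0.5321, 0.1172, 0.3514]
tool_rot: [0.689, 0.724, 0.0, 0.001]
wrist_force: [0.5, -0.3, -4.6]
grip_width: 0.0406
```

```bash
python3 go.py .5405 .2738 .175
```

```text
t 4.05 grasp [0.5325 0.117  0.1794] tilt [ 0.002 -0.001 -1.   ] F [ 0.5 -0.3 -4.6] w 0.0406 q [ 0.11  0.44  1.61 -0.    1.09  0.06]
(array([15.62,  1.57,  0.43]), np.float64(-0.0032675762085174753))
```

Call:
{"api": "move_arm", "payload": {
  "moves": [
    [[4.5, 0.5, 0, 0, -0.6], [9, 0.9, 0, 0, -0.6], [13, 1.3, 0, 0, -0.6], [15.6, 1.6, 0, 0, -0.6], [15.6, 1.6, 0, 0, -0.6]]
  ]
}}

```text
clock: 4.55
tool_pos: [0.5399, 0.2768, 0.3507]
tool_rot: [0.688, 0.725, 0.0, 0.001]
wrist_force: [0.6, 0.4, -4.3]
grip_width: 0.0409
```

```bash
python3 go.py .5405 .2738 .082; python3 - <<'E'
from h import *
from workcell import sensors,eyes
r=eyes.snapshot("side");cv2.imwrite("pics/s2.png",cv2.resize(r["img"][60:210,190:340,::-1],None,fx=4,fy=4))
r=eyes.snapshot("scene");cv2.imwrite("pics/a2.png",cv2.resize(r["img"][140:290,270:450,::-1],None,fx=4,fy=4))
E
```

```text
t 4.55 grasp [0.5402 0.2767 0.1787] tilt [ 0.002 -0.    -1.   ] F [ 0.6  0.4 -4.3] w 0.0409 q [ 0.38  0.52  1.46 -0.    1.16  0.32]
(array([-0.29, -0.01,  9.67]), np.float64(-0.00035641737222169567))
```

View pics/s2.png

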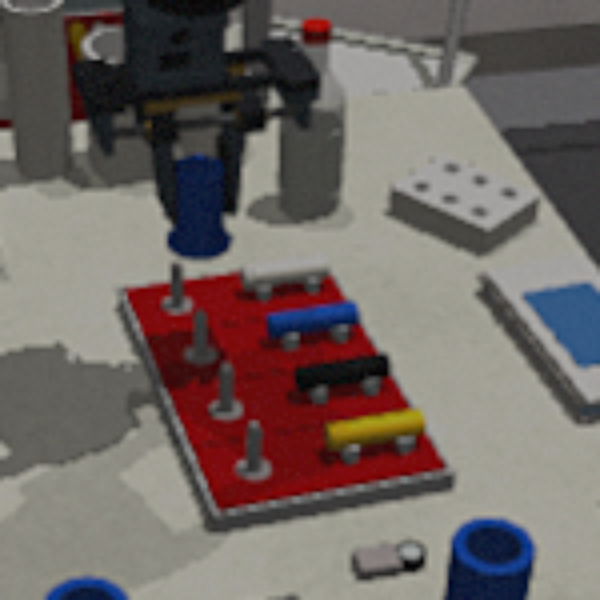

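View pics/a2.png

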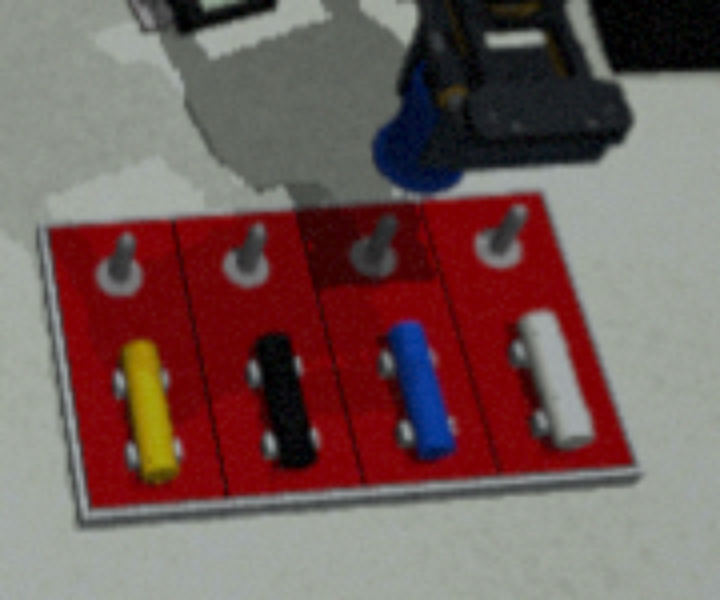

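Call:
{"api": "move_arm", "payload": {
  "moves": [
    [[-0.3, 0, 2, 0, -0.6], [-0.3, 0, 4.5, 0, -0.6], [-0.3, 0, 6.5, 0, -0.6], [-0.3, 0, 8, 0, -0.6], [-0.3, 0, 9, 0, -0.6]]
  ]
}}

```text
clock: 5.15
tool_pos: [0.5399, 0.2695, 0.2595]
tool_rot: [0.689, 0.724, -0.001, 0.001]
wrist_force: [0.2, -0.4, -4.4]
grip_width: 0.0411
```

```bash
python3 go.py .5405 .2738 .068
```

```text
t 5.15 grasp [0.5398 0.2691 0.0875] tilt [-0.001 -0.003 -1.   ] F [ 0.2 -0.4 -4.4] w 0.0411 q [ 0.36  0.63  1.55 -0.    0.96  0.32]
(array([0.47, 0.09, 1.95]), np.float64(-0.003346611200389482))
```

Call:
{"api": "move_arm", "payload": {
  "moves": [
    [[0.4, 0.1, 0.4, 0, -0.6], [0.4, 0.1, 0.8, 0, -0.6], [0.4, 0.1, 1.1, 0, -0.6], [0.4, 0.1, 1.4, 0, -0.6], [0.4, 0.1, 1.5, 0, -0.6]]
  ]
}}

```text
clock: 5.65
tool_pos: [0.5407, 0.2735, 0.2445]
tool_rot: [0.689, 0.724, -0.001, 0.001]
wrist_force: [-0.2, -0.1, -3.9]
grip_width: 0.0406
```

```bash
python3 go.py .5405 .2738 .0675
```

```text
t 5.65 grasp [0.5407 0.2731 0.0725] tilt [-0.    -0.002 -1.   ] F [-0.2 -0.1 -3.9] w 0.0406 q [ 0.37  0.66  1.55 -0.    0.94  0.32]
(array([ 0.07, -0.01,  0.5 ]), np.float64(-0.003275904374919758))
```

Call:
{"api": "move_arm", "payload": {
  "moves": [
    [[0, 0, 0.1, 0, -0.6], [0, 0, 0.2, 0, -0.6], [0, 0, 0.3, 0, -0.6], [0, 0, 0.4, 0, -0.6], [0, 0, 0.4, 0, -0.6]]
  ]
}}

```text
clock: 6.15
tool_pos: [0.5408, 0.2735, 0.2405]
tool_rot: [0.689, 0.724, -0.001, 0.001]
wrist_force: [-0.5, -0.8, -4.7]
grip_width: 0.0407
```

Call:
{"api": "move_arm", "payload": {
  "moves": [
    [[0, 0, 0.1, 0, -0.6], [0, 0, 0.1, 0, -0.6], [0, 0, 0.2, 0, -0.6], [0, 0, 0.2, 0, -0.6]]
  ]
}}

```text
clock: 6.55
tool_pos: [0.5407, 0.2735, 0.24]
tool_rot: [0.689, 0.725, -0.001, 0.001]
wrist_force: [-7.5, -3.2, 23.4]
grip_width: 0.0408
```

Call:
{"api": "move_arm", "payload": {
  "moves": [
    [[0, 0, -0.02, 0, -0.6], [0, 0, -0.02, 0, -0.3], [0, 0, -0.02, 0, 0], [0, 0, -0.02, 0, 0.4], [0, 0, -0.02, 0, 0.4]]
  ]
}}

```text
clock: 7.05
tool_pos: [0.5408, 0.2735, 0.2402]
tool_rot: [0.689, 0.725, -0.001, 0.001]
wrist_force: [-0.8, -0.8, -0.5]
grip_width: 0.0588
```

```bash
python3 go.py .5405 .2738 .185
```

```text
t 7.05 grasp [0.5408 0.2731 0.0682] tilt [ 0.001 -0.002 -1.   ] F [-0.8 -0.8 -0.5] w 0.0588 q [ 0.37  0.66  1.55 -0.    0.93  0.32]
(array([  0.04,  -0.03, -11.68]), np.float64(-0.0030628183324794556))
```

Call:
{"api": "move_arm", "payload": {
  "moves": [
    [[0, 0, -1, 0, 0.4], [0, 0, -4, 0, 0.4], [0, 0, -8, 0, 0.6], [0, 0, -12, 0, 0.6], [0, 0, -12, 0, 0.6]]
  ]
}}

```text
clock: 7.55
tool_pos: [0.5418, 0.2743, 0.3662]
tool_rot: [0.689, 0.725, 0.003, 0.003]
wrist_force: [-0.1, -0.0, -0.5]
grip_width: 0.0729
```

```bash
python3 go.py .5319 -.3364 .19; python3 - <<'E'
from h import *
from workcell import sensors,eyes
r=eyes.snapshot("side");cv2.imwrite("pics/s3.png",cv2.resize(r["img"][60:210,190:340,::-1],None,fx=4,fy=4))
E
```

```text
t 7.55 grasp [0.5433 0.2745 0.1942] tilt [ 0.009  0.001 -1.   ] F [-0.1 -0.  -0.5] w 0.0729 q [ 0.37  0.5   1.44 -0.    1.19  0.32]
(array([-60.95,  -4.2 ,   0.35]), np.float64(-0.0030110055110055267))
```

View pics/s3.png

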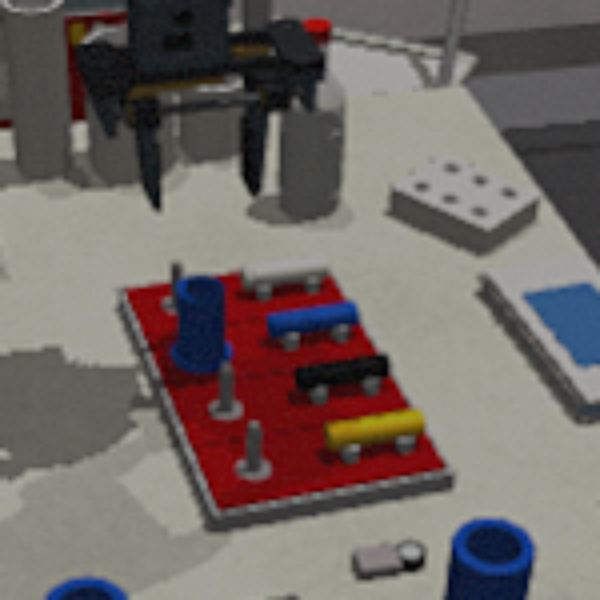

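Call:
{"api": "move_arm", "payload": {
  "moves": [
    [[-45, -2.6, 0, 0, 0.6], [-45, -2.6, 0, 0, 0.6], [-45, -2.6, 0, 0, 0.6], [-45, -2.6, 0, 0, 0.6], [-45, -2.6, 0, 0, 0.6]]
  ]
}}

```text
clock: 8.1
tool_pos: [0.5384, 0.022, 0.3615]
tool_rot: [0.689, 0.725, 0.002, 0.002]
wrist_force: [0.6, -0.1, -0.2]
grip_width: 0.073
```

```bash
python3 go.py .5238 -.1767 .19
```

```text
t 8.1 grasp [0.5392 0.022  0.1895] tilt [ 0.005 -0.    -1.   ] F [ 0.6 -0.1 -0.2] w 0.073 q [-0.07  0.42  1.61  0.    1.1  -0.12]
(array([-19.76,  -2.53,  -0.06]), np.float64(-0.002693610918645062))
```

Call:
{"api": "move_arm", "payload": {
  "moves": [
    [[-19.8, -2.5, 0, 0, 0.6], [-19.8, -2.5, 0, 0, 0.6], [-19.8, -2.5, 0, 0, 0.6], [-19.8, -2.5, 0, 0, 0.6], [-19.8, -2.5, 0, 0, 0.6]]
  ]
}}

```text
clock: 8.6
tool_pos: [0.5226, -0.182, 0.3607]
tool_rot: [0.691, 0.723, 0.001, 0.002]
wrist_force: [0.4, 0.5, -0.0]
grip_width: 0.0729
```

```bash
python3 go.py .5238 -.1767 .068
```

```text
t 8.6 grasp [ 0.5233 -0.1822  0.1887] tilt [ 0.004 -0.001 -1.   ] F [ 0.4  0.5 -0. ] w 0.0729 q [-0.44  0.44  1.58  0.    1.12 -0.49]
(array([ 0.57,  0.02, 12.07]), np.float64(-0.0072913809772268134))
```

Call:
{"api": "move_arm", "payload": {
  "moves": [
    [[0.3, 0, 2, 0, 0.6], [0.3, 0, 6, 0, 0.6], [0.3, 0, 10, 0, 0.6], [0.3, 0, 12.1, 0, 0.6], [0.3, 0, 12.1, 0, 0.6]]
  ]
}}

```text
clock: 9.1
tool_pos: [0.5219, -0.1783, 0.2367]
tool_rot: [0.691, 0.723, 0.0, -0.001]
wrist_force: [0.3, -0.5, 0.3]
grip_width: 0.0731
```

```bash
python3 go.py .5238 -.1767 .0685
```

```text
t 9.1 grasp [ 0.5216 -0.1781  0.0647] tilt [-0.001  0.002 -1.   ] F [ 0.3 -0.5  0.3] w 0.0731 q [-0.44  0.61  1.7   0.    0.83 -0.48]
(array([ 0.13,  0.22, -0.38]), np.float64(-0.00718441210653098))
```

Call:
{"api": "move_arm", "payload": {
  "moves": [
    [[0.1, 0.2, -0.4, 0, 0.6], [0.1, 0.2, -0.4, 0, -0.6], [0.1, 0.2, -0.4, 0, -0.6], [0.1, 0.2, -0.4, 0, -0.6], [0.1, 0.2, -0.4, 0, -0.6]]
  ]
}}

```text
clock: 9.6
tool_pos: [0.5239, -0.1773, 0.2413]
tool_rot: [0.691, 0.723, 0.0, -0.001]
wrist_force: [-4.8, -1.4, 3.1]
grip_width: 0.0438
```

```bash
python3 go.py .5238 -.1767 .178
```

```text
t 9.6 grasp [ 0.5238 -0.1771  0.0693] tilt [-0.001  0.001 -1.   ] F [-4.8 -1.4  3.1] w 0.0438 q [-0.43  0.61  1.69  0.    0.85 -0.48]
(array([  0.05,  -0.  , -10.87]), np.float64(-0.007161970385204608))
```

Call:
{"api": "move_arm", "payload": {
  "moves": [
    [[0, 0, 0, 0, -0.6], [0, 0, 0, 0, -0.6]]
  ]
}}

```text
clock: 9.8
tool_pos: [0.5238, -0.1772, 0.2413]
tool_rot: [0.691, 0.723, 0.0, -0.001]
wrist_force: [-0.1, 0.8, -0.5]
grip_width: 0.0411
```

```bash
python3 go.py .5238 -.1767 .178
```

```text
t 9.8 grasp [ 0.5236 -0.177   0.0693] tilt [-0.001  0.001 -1.   ] F [-0.1  0.8 -0.5] w 0.0411 q [-0.43  0.61  1.69  0.    0.85 -0.48]
(array([ 5.000e-02,  1.000e-02, -1.087e+01]), np.float64(-0.0072200205124974826))
```

Call:
{"api": "move_arm", "payload": {
  "moves": [
    [[0, 0, -1, 0, -0.6], [0, 0, -3, 0, -0.6], [0, 0, -6, 0, -0.6], [0, 0, -9, 0, -0.6], [0, 0, -10.9, 0, -0.6]]
  ]
}}

```text
clock: 10.3
tool_pos: [0.5239, -0.1774, 0.3529]
tool_rot: [0.691, 0.723, 0.0, 0.0]
wrist_force: [0.3, 0.1, -5.0]
grip_width: 0.0414
```

```bash
python3 go.py .5490 .1125 .178
```

```text
t 10.3 grasp [ 0.5241 -0.1773  0.1809] tilt [ 0.001  0.    -1.   ] F [ 0.3  0.1 -5. ] w 0.0414 q [-0.43  0.45  1.59  0.    1.1  -0.48]
(array([28.84,  3.81,  0.31]), np.float64(-0.007209104521371579))
```

Call:
{"api": "move_arm", "payload": {
  "moves": [
    [[3, 0.4, 0, 0, -0.6], [7.5, 1, 0, 0, -0.6], [12, 1.6, 0, 0, -0.6], [16.5, 2.2, 0, 0, -0.6], [21, 2.8, 0, 0, -0.6]]
  ]
}}

```text
clock: 10.8
tool_pos: [0.542, 0.0354, 0.3537]
tool_rot: [0.691, 0.723, 0.001, 0.0]
wrist_force: [1.3, -0.4, -4.4]
grip_width: 0.0414
```

```bash
python3 go.py .5490 .1125 .178
```

```text
t 10.8 grasp [0.5422 0.0355 0.1817] tilt [ 0.001  0.    -1.   ] F [ 1.3 -0.4 -4.4] w 0.0414 q [-0.04  0.44  1.61  0.    1.09 -0.09]
(array([7.66, 1.03, 0.37]), np.float64(-0.007529866794506068))
```

Call:
{"api": "move_arm", "payload": {
  "moves": [
    [[4, 0.5, 0, 0, -0.6], [7, 1, 0, 0, -0.6], [7.6, 1, 0, 0, -0.6], [7.6, 1, 0, 0, -0.6]]
  ]
}}

```text
clock: 11.2
tool_pos: [0.5483, 0.1127, 0.3541]
tool_rot: [0.69, 0.724, 0.001, 0.0]
wrist_force: [-0.3, -1.3, -4.0]
grip_width: 0.0413
```

```bash
python3 go.py .5490 .1125 .0885
```

```text
t 11.2 grasp [0.5485 0.1127 0.1821] tilt [ 0.001  0.    -1.   ] F [-0.3 -1.3 -4. ] w 0.0413 q [0.1  0.46 1.57 0.   1.11 0.05]
(array([-0.03,  0.04,  9.36]), np.float64(-0.005654430010218814))
```

Call:
{"api": "move_arm", "payload": {
  "moves": [
    [[0, 0, 2, 0, -0.6], [0, 0, 4.5, 0, -0.6], [0, 0, 6.5, 0, -0.6], [0, 0, 8.3, 0, -0.6], [0, 0, 9.2, 0, -0.6]]
  ]
}}

```text
clock: 11.7
tool_pos: [0.548, 0.1114, 0.2609]
tool_rot: [0.691, 0.723, -0.0, -0.0]
wrist_force: [0.3, 0.7, -3.8]
grip_width: 0.0413
```

```bash
python3 go.py .5490 .1125 .0695
```

```text
t 11.7 grasp [0.5479 0.1114 0.0889] tilt [-0.001  0.    -1.   ] F [ 0.3  0.7 -3.8] w 0.0413 q [0.09 0.58 1.66 0.   0.9  0.05]
(array([0.1 , 0.12, 1.94]), np.float64(-0.006955090046201873))
```

Call:
{"api": "move_arm", "payload": {
  "moves": [
    [[0.1, 0.1, 0.5, 0, -0.6], [0.1, 0.1, 1.0, 0, -0.6], [0.1, 0.1, 1.4, 0, -0.6], [0.1, 0.1, 1.7, 0, -0.6], [0.1, 0.1, 1.8, 0, -0.6]]
  ]
}}

```text
clock: 12.2
tool_pos: [0.549, 0.1125, 0.243]
tool_rot: [0.691, 0.723, -0.0, -0.0]
wrist_force: [0.2, -0.2, -4.4]
grip_width: 0.0412
```

Call:
{"api": "move_arm", "payload": {
  "moves": [
    [[0, 0, 0.1, 0, -0.6], [0, 0, 0.15, 0, -0.6], [0, 0, 0.15, 0, -0.6]]
  ]
}}

```text
clock: 12.5
tool_pos: [0.549, 0.1125, 0.2416]
tool_rot: [0.691, 0.723, -0.0, -0.0]
wrist_force: [-0.1, 0.6, -5.5]
grip_width: 0.0409
```

```bash
python3 go.py .5490 .1125 .0695
```

```text
t 12.5 grasp [0.5489 0.1125 0.0696] tilt [-0. -0. -1.] F [-0.1  0.6 -5.5] w 0.0409 q [0.1  0.61 1.67 0.   0.86 0.05]
(array([-0.  ,  0.01,  0.01]), np.float64(-0.0067555866265043285))
```

Call:
{"api": "move_arm", "payload": {
  "moves": [
    [[0, 0, 0.05, 0, -0.6], [0, 0, 0.08, 0, -0.6], [0, 0, 0.08, 0, -0.6]]
  ]
}}

```text
clock: 12.8
tool_pos: [0.549, 0.1125, 0.2413]
tool_rot: [0.691, 0.723, 0.0, 0.0]
wrist_force: [-1.9, 0.2, 5.6]
grip_width: 0.0413
```

Seated. Release and rise.

Call:
{"api": "move_arm", "payload": {
  "moves": [
    [[0, 0, 0, 0, -0.3], [0, 0, 0, 0, 0], [0, 0, 0, 0, 0.4], [0, 0, 0, 0, 0.4]]
  ]
}}

```text
clock: 13.2
tool_pos: [0.5491, 0.1125, 0.2413]
tool_rot: [0.691, 0.723, 0.0, 0.0]
wrist_force: [0.0, 0.1, 1.1]
grip_width: 0.0591
```

Call:
{"api": "move_arm", "payload": {
  "moves": [
    [[0, 0, -1, 0, 0.4], [0, 0, -4, 0, 0.4], [0, 0, -8, 0, 0.6], [0, 0, -12, 0, 0.6], [0, 0, -12, 0, 0.6]]
  ]
}}

```text
clock: 13.7
tool_pos: [0.5502, 0.1127, 0.3671]
tool_rot: [0.691, 0.723, 0.003, 0.003]
wrist_force: [-0.3, -0.3, -0.0]
grip_width: 0.0733
```

```bash
python3 go.py .5278 -.2566 .19; python3 - <<'E'
from h import *
from workcell import sensors,eyes
r=eyes.snapshot("side");cv2.imwrite("pics/s4.png",cv2.resize(r["img"][60:210,190:340,::-1],None,fx=4,fy=4))
E
```

```text
t 13.7 grasp [0.5517 0.1128 0.1951] tilt [ 0.009  0.001 -1.   ] F [-0.3 -0.3 -0. ] w 0.0733 q [0.1  0.44 1.55 0.   1.13 0.05]
(array([-36.79,  -4.1 ,   0.46]), np.float64(-0.0066423441294625185))
```

View pics/s4.png

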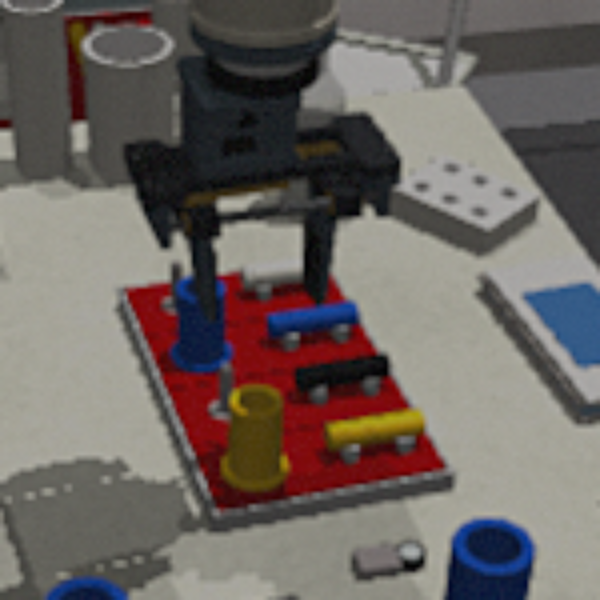

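Call:
{"api": "move_arm", "payload": {
  "moves": [
    [[-36.8, -4.1, 0, 0, 0.6], [-36.8, -4.1, 0, 0, 0.6], [-36.8, -4.1, 0, 0, 0.6], [-36.8, -4.1, 0, 0, 0.6], [-36.8, -4.1, 0, 0, 0.6]]
  ]
}}

```text
clock: 14.25
tool_pos: [0.5325, -0.1388, 0.3629]
tool_rot: [0.69, 0.723, 0.002, 0.001]
wrist_force: [-0.4, 0.2, 0.6]
grip_width: 0.0727
```

```bash
python3 go.py .5278 -.2566 .19
```

```text
t 14.25 grasp [ 0.5334 -0.1386  0.1909] tilt [ 0.005  0.001 -1.   ] F [-0.4  0.2  0.6] w 0.0727 q [-0.36  0.43  1.59  0.    1.12 -0.41]
(array([-11.76,  -1.1 ,   0.07]), np.float64(-0.006560204220448451))
```

Call:
{"api": "move_arm", "payload": {
  "moves": [
    [[-11.8, -1.1, 0, 0, 0.6], [-11.8, -1.1, 0, 0, 0.6], [-11.8, -1.1, 0, 0, 0.6], [-11.8, -1.1, 0, 0, 0.6], [-11.8, -1.1, 0, 0, 0.6]]
  ]
}}

```text
clock: 14.75
tool_pos: [0.5267, -0.2571, 0.362]
tool_rot: [0.691, 0.723, 0.002, 0.001]
wrist_force: [0.0, -0.7, 0.5]
grip_width: 0.073
```

```bash
python3 go.py .5278 -.2566 .0685
```

```text
t 14.75 grasp [ 0.5273 -0.2568  0.19  ] tilt [ 0.004  0.002 -1.   ] F [ 0.  -0.7  0.5] w 0.073 q [-0.56  0.48  1.5   0.    1.16 -0.6 ]
(array([-0.000e+00,  1.000e-02,  1.215e+01]), np.float64(-0.007483117523463978))
```

Call:
{"api": "move_arm", "payload": {
  "moves": [
    [[0, 0, 4, 0, 0.6], [0, 0, 8, 0, 0.6], [0, 0, 11, 0, 0.6], [0, 0, 12.1, 0, 0.6], [0, 0, 12.1, 0, 0.6]]
  ]
}}

```text
clock: 15.25
tool_pos: [0.527, -0.2558, 0.2401]
tool_rot: [0.69, 0.723, 0.002, -0.001]
wrist_force: [0.3, -0.4, -0.2]
grip_width: 0.0731
```

```bash
python3 go.py .5278 -.2566 .0685
```

```text
t 15.25 grasp [ 0.5272 -0.2552  0.0681] tilt [ 0.001  0.004 -1.   ] F [ 0.3 -0.4 -0.2] w 0.0731 q [-0.55  0.64  1.61  0.    0.89 -0.6 ]
(array([-0.14,  0.06, -0.04]), np.float64(-0.006415841142287437))
```

Call:
{"api": "move_arm", "payload": {
  "moves": [
    [[-0.1, 0.1, 0, 0, -0.6], [-0.1, 0.1, 0, 0, -0.6], [-0.1, 0.1, 0, 0, -0.6], [-0.1, 0.1, 0, 0, -0.6], [-0.1, 0.1, 0, 0, -0.6]]
  ]
}}

```text
clock: 15.75
tool_pos: [0.5281, -0.2568, 0.2407]
tool_rot: [0.69, 0.723, 0.002, -0.0]
wrist_force: [-1.0, 1.0, 7.4]
grip_width: 0.0403
```

Call:
{"api": "move_arm", "payload": {
  "moves": [
    [[0, 0, 0, 0, -0.6], [0, 0, 0, 0, -0.6]]
  ]
}}

```text
clock: 15.95
tool_pos: [0.5281, -0.2569, 0.2409]
tool_rot: [0.69, 0.723, 0.002, -0.0]
wrist_force: [0.3, -0.3, -1.4]
grip_width: 0.0408
```

Call:
{"api": "move_arm", "payload": {
  "moves": [
    [[0, 0, -1, 0, -0.6], [0, 0, -3, 0, -0.6], [0, 0, -6, 0, -0.6], [0, 0, -9, 0, -0.6], [0, 0, -10.9, 0, -0.6]]
  ]
}}

```text
clock: 16.45
tool_pos: [0.5279, -0.2573, 0.3527]
tool_rot: [0.69, 0.723, 0.002, 0.001]
wrist_force: [-0.2, -0.1, -2.1]
grip_width: 0.0407
```

```bash
python3 go.py .5449 .1929 .178
```

```text
t 16.45 grasp [ 0.5286 -0.2569  0.1807] tilt [ 0.004  0.002 -1.   ] F [-0.2 -0.1 -2.1] w 0.0407 q [-0.56  0.49  1.51  0.    1.14 -0.6 ]
(array([44.86,  3.71,  0.36]), np.float64(-0.006552093295018269))
```

Call:
{"api": "move_arm", "payload": {
  "moves": [
    [[3, 0.2, 0, 0, -0.6], [7.5, 0.6, 0, 0, -0.6], [12, 1, 0, 0, -0.6], [16.5, 1.3, 0, 0, -0.6], [21, 1.7, 0, 0, -0.6]]
  ]
}}

```text
clock: 16.95
tool_pos: [0.5348, -0.0451, 0.3538]
tool_rot: [0.691, 0.723, 0.002, 0.001]
wrist_force: [0.3, 0.5, -1.4]
grip_width: 0.0407
```

```bash
python3 go.py .5449 .1929 .178
```

```text
t 16.95 grasp [ 0.5356 -0.0448  0.1818] tilt [ 0.005  0.002 -1.   ] F [ 0.3  0.5 -1.4] w 0.0407 q [-0.2   0.43  1.63  0.    1.08 -0.24]
(array([23.7 ,  2.02,  0.43]), np.float64(-0.006987098365067501))
```

Call:
{"api": "move_arm", "payload": {
  "moves": [
    [[4.5, 0.4, 0, 0, -0.6], [9, 0.8, 0, 0, -0.6], [13.5, 1.2, 0, 0, -0.6], [18, 1.6, 0, 0, -0.6], [21, 1.8, 0, 0, -0.6]]
  ]
}}

```text
clock: 17.45
tool_pos: [0.5428, 0.1683, 0.3549]
tool_rot: [0.69, 0.724, 0.003, 0.001]
wrist_force: [0.2, -1.4, -1.8]
grip_width: 0.0408
```

```bash
python3 go.py .5449 .1929 .178
```

```text
t 17.45 grasp [0.5436 0.1687 0.183 ] tilt [ 0.005  0.002 -1.   ] F [ 0.2 -1.4 -1.8] w 0.0408 q [0.2  0.47 1.55 0.   1.12 0.15]
(array([2.41, 0.24, 0.5 ]), np.float64(-0.005672578738792344))
```

Call:
{"api": "move_arm", "payload": {
  "moves": [
    [[2, 0.2, 0, 0, -0.6], [2.4, 0.2, 0.5, 0, -0.6], [2.4, 0.2, 0.5, 0, -0.6]]
  ]
}}

```text
clock: 17.75
tool_pos: [0.5433, 0.1927, 0.3498]
tool_rot: [0.69, 0.724, 0.002, 0.001]
wrist_force: [-0.9, -0.4, -0.8]
grip_width: 0.0406
```

```bash
python3 go.py .5449 .1929 .088; python3 - <<'E'
from h import *
from workcell import sensors,eyes
r=eyes.snapshot("side");cv2.imwrite("pics/s5.png",cv2.resize(r["img"][60:210,190:340,::-1],None,fx=4,fy=4))
E
```

```text
t 17.75 grasp [0.544  0.193  0.1778] tilt [ 0.004  0.002 -1.   ] F [-0.9 -0.4 -0.8] w 0.0406 q [0.24 0.48 1.54 0.   1.12 0.19]
(array([-0.03,  0.05,  8.98]), np.float64(-0.004456271095923725))
```

View pics/s5.png

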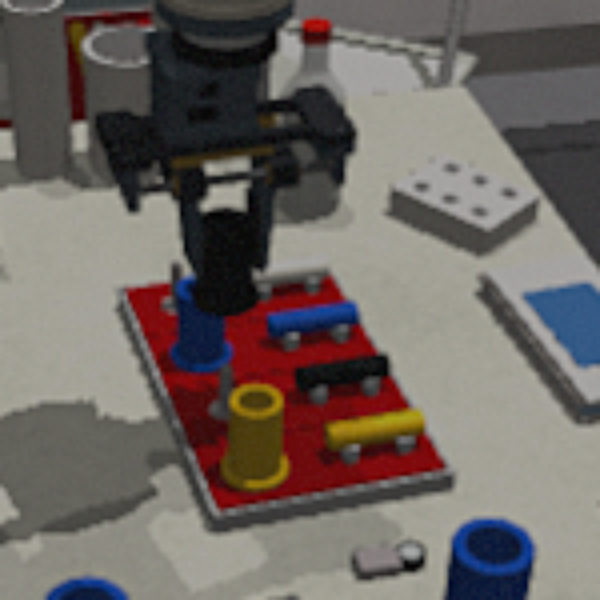

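Call:
{"api": "move_arm", "payload": {
  "moves": [
    [[0, 0.1, 2, 0, -0.6], [0, 0.1, 4.5, 0, -0.6], [0, 0.1, 6.5, 0, -0.6], [0, 0.1, 8, 0, -0.6], [0, 0.1, 8.8, 0, -0.6]]
  ]
}}

```text
clock: 18.3
tool_pos: [0.5446, 0.1909, 0.261]
tool_rot: [0.691, 0.723, 0.001, 0.001]
wrist_force: [0.5, 0.1, -1.1]
grip_width: 0.041
```

```bash
python3 go.py .5449 .1929 .0690
```

```text
t 18.3 grasp [0.5451 0.1911 0.089 ] tilt [ 0.003  0.001 -1.   ] F [ 0.5  0.1 -1.1] w 0.041 q [0.23 0.6  1.62 0.   0.92 0.19]
(array([ 0.18, -0.02,  2.  ]), np.float64(-0.00673489997539356))
```

Call:
{"api": "move_arm", "payload": {
  "moves": [
    [[0.2, 0, 0.5, 0, -0.6], [0.2, 0, 1.0, 0, -0.6], [0.2, 0, 1.4, 0, -0.6], [0.2, 0, 1.7, 0, -0.6], [0.2, 0, 1.8, 0, -0.6]]
  ]
}}

```text
clock: 18.8
tool_pos: [0.5446, 0.193, 0.2429]
tool_rot: [0.691, 0.723, 0.001, 0.001]
wrist_force: [-1.2, -0.2, -2.0]
grip_width: 0.0413
```

Call:
{"api": "move_arm", "payload": {
  "moves": [
    [[0, 0, 0.1, 0, -0.6], [0, 0, 0.2, 0, -0.6], [0, 0, 0.2, 0, -0.6]]
  ]
}}

```text
clock: 19.1
tool_pos: [0.5446, 0.193, 0.2409]
tool_rot: [0.691, 0.723, 0.001, 0.001]
wrist_force: [-0.6, 0.4, -0.7]
grip_width: 0.0407
```

```bash
python3 go.py .5449 .1929 .0688
```

```text
t 19.1 grasp [0.5451 0.1932 0.0689] tilt [ 0.003  0.001 -1.   ] F [-0.6  0.4 -0.7] w 0.0407 q [0.24 0.63 1.63 0.   0.88 0.19]
(array([-0.03, -0.02,  0.01]), np.float64(-0.006620876572271284))
```

Call:
{"api": "move_arm", "payload": {
  "moves": [
    [[0, 0, 0.05, 0, -0.6], [0, 0, 0.08, 0, -0.6], [0, 0, 0.08, 0, -0.6]]
  ]
}}

```text
clock: 19.4
tool_pos: [0.5446, 0.193, 0.2408]
tool_rot: [0.691, 0.723, 0.002, 0.001]
wrist_force: [-2.5, -1.3, 9.3]
grip_width: 0.041
```

Call:
{"api": "move_arm", "payload": {
  "moves": [
    [[0, 0, 0, 0, -0.3], [0, 0, 0, 0, 0], [0, 0, 0, 0, 0.4], [0, 0, 0, 0, 0.4]]
  ]
}}

```text
clock: 19.8
tool_pos: [0.5447, 0.193, 0.2407]
tool_rot: [0.69, 0.723, 0.002, 0.001]
wrist_force: [-0.3, -0.4, 0.0]
grip_width: 0.0589
```

Call:
{"api": "move_arm", "payload": {
  "moves": [
    [[0, 0, -1, 0, 0.4], [0, 0, -4, 0, 0.4], [0, 0, -8, 0, 0.6], [0, 0, -12, 0, 0.6], [0, 0, -12, 0, 0.6]]
  ]
}}

```text
clock: 20.3
tool_pos: [0.5453, 0.1931, 0.3666]
tool_rot: [0.69, 0.723, 0.005, 0.003]
wrist_force: [0.4, -0.5, 0.1]
grip_width: 0.0728
```

```bash
python3 go.py .5319 -.3364 .19
```

```text
t 20.3 grasp [0.5473 0.1937 0.1946] tilt [ 0.012  0.003 -1.   ] F [ 0.4 -0.5  0.1] w 0.0728 q [0.24 0.47 1.52 0.   1.15 0.19]
(array([-52.88,  -4.01,   0.27]), np.float64(-0.006509814507962064))
```

Call:
{"api": "move_arm", "payload": {
  "moves": [
    [[0, 0, 0, 0, 0.6], [0, 0, 0, 0, 0.6]]
  ]
}}

```text
clock: 20.5
tool_pos: [0.5452, 0.1931, 0.3669]
tool_rot: [0.69, 0.723, 0.005, 0.003]
wrist_force: [-0.2, 0.0, 1.1]
grip_width: 0.0726
```

```bash
python3 go.py .5319 -.3364 .19;  python3 - <<'E'
from h import *
from workcell import sensors,eyes
r=eyes.snapshot("scene");cv2.imwrite("pics/a6.png",cv2.resize(r["img"][140:290,270:450,::-1],None,fx=4,fy=4))
E
```

```text
t 20.5 grasp [0.5474 0.1937 0.1949] tilt [ 0.012  0.004 -1.   ] F [-0.2  0.   1.1] w 0.0726 q [0.24 0.47 1.52 0.   1.15 0.19]
(array([-52.88,  -4.01,   0.29]), np.float64(-0.0065013714193740135))
```

View pics/a6.png

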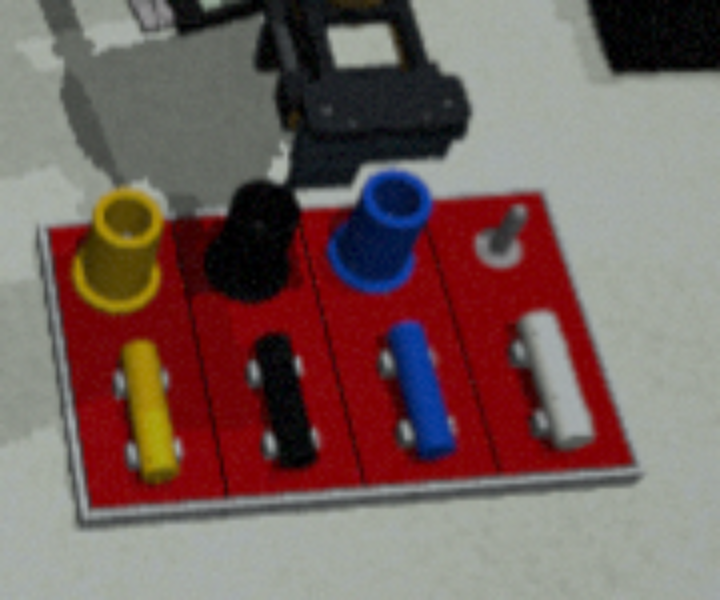

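Call:
{"api": "move_arm", "payload": {
  "moves": [
    [[-52.9, -4, 0.3, 0, 0.6], [-52.9, -4, 0.3, 0, 0.6], [-52.9, -4, 0.3, 0, 0.6], [-52.9, -4, 0.3, 0, 0.6], [-52.9, -4, 0.3, 0, 0.6]]
  ]
}}

```text
clock: 21.05
tool_pos: [0.5374, -0.0586, 0.3632]
tool_rot: [0.69, 0.723, 0.004, 0.002]
wrist_force: [0.4, 0.3, 0.3]
grip_width: 0.073
```

```bash
python3 go.py .5319 -.3364 .19
```

```text
t 21.05 grasp [ 0.539  -0.058   0.1912] tilt [ 0.009  0.004 -1.   ] F [0.4 0.3 0.3] w 0.073 q [-0.22  0.42  1.61  0.01  1.1  -0.27]
(array([-2.778e+01, -2.000e+00,  1.000e-02]), np.float64(-0.006328946906993593))
```

Call:
{"api": "move_arm", "payload": {
  "moves": [
    [[-27.8, -2, 0, 0, 0.6], [-27.8, -2, 0, 0, 0.6], [-27.8, -2, 0, 0, 0.6], [-27.8, -2, 0, 0, 0.6], [-27.8, -2, 0, 0, 0.6]]
  ]
}}

```text
clock: 21.55
tool_pos: [0.5306, -0.3087, 0.3612]
tool_rot: [0.69, 0.723, 0.004, 0.001]
wrist_force: [1.9, 0.3, 0.6]
grip_width: 0.0734
```

```bash
python3 go.py .5319 -.3364 .19
```

```text
t 21.55 grasp [ 0.5319 -0.3079  0.1892] tilt [ 0.008  0.005 -1.   ] F [1.9 0.3 0.6] w 0.0734 q [-0.63  0.52  1.43  0.01  1.19 -0.68]
(array([-2.85, -0.13, -0.09]), np.float64(-0.006552270594134324))
```

Call:
{"api": "move_arm", "payload": {
  "moves": [
    [[-2.8, -0.1, 0, 0, 0.6], [-2.8, -0.1, 0, 0, 0.6], [-2.8, -0.1, 0, 0, 0.6]]
  ]
}}

```text
clock: 21.85
tool_pos: [0.5305, -0.337, 0.3598]
tool_rot: [0.691, 0.723, 0.004, -0.0]
wrist_force: [-1.2, 0.4, -0.3]
grip_width: 0.073
```

```bash
python3 go.py .5319 -.3364 .069; python3 - <<'E'
from h import *
from workcell import sensors,eyes
r=eyes.snapshot("wrist");cv2.imwrite("pics/w7.png",r["img"][:,:,::-1])
E
```

```text
t 21.85 grasp [ 0.5315 -0.3359  0.1878] tilt [ 0.006  0.006 -1.   ] F [-1.2  0.4 -0.3] w 0.073 q [-0.66  0.54  1.39  0.01  1.21 -0.71]
(array([-0.13, -0.04, 11.88]), np.float64(-0.007797792642017187))
```

View pics/w7.png

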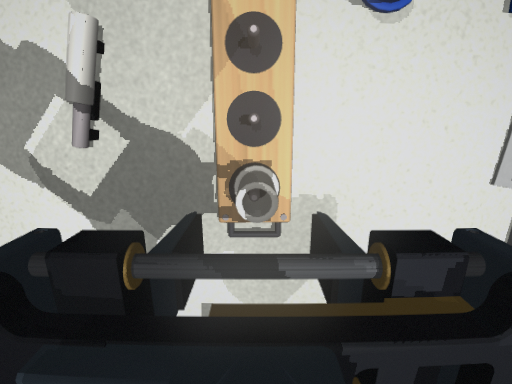

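The wrist view shows the white sleeve (rim about 257,203) centred between the fingers, like blue was at (257,198). Descend.

Call:
{"api": "move_arm", "payload": {
  "moves": [
    [[-0.1, 0, 4, 0, 0.6], [-0.1, 0, 8, 0, 0.6], [-0.1, 0, 10.8, 0, 0.6], [-0.1, 0, 11.9, 0, 0.6], [-0.1, 0, 11.9, 0, 0.6]]
  ]
}}

```text
clock: 22.4
tool_pos: [0.5314, -0.3352, 0.24]
tool_rot: [0.69, 0.724, 0.004, -0.001]
wrist_force: [0.2, -0.4, -0.5]
grip_width: 0.0731
```

```bash
python3 go.py .5319 -.3364 .069
```

```text
t 22.4 grasp [ 0.5321 -0.3338  0.068 ] tilt [ 0.004  0.008 -1.   ] F [ 0.2 -0.4 -0.5] w 0.0731 q [-0.66  0.69  1.49  0.01  0.96 -0.71]
(array([-0.25, -0.03, -0.1 ]), np.float64(-0.005551191466568017))
```

Call:
{"api": "move_arm", "payload": {
  "moves": [
    [[-0.2, 0, -0.1, 0, 0.4], [-0.2, 0, -0.1, 0, -0.6], [-0.2, 0, -0.1, 0, -0.6], [-0.2, 0, -0.1, 0, -0.6], [-0.2, 0, -0.1, 0, -0.6]]
  ]
}}

```text
clock: 22.9
tool_pos: [0.5316, -0.3374, 0.2418]
tool_rot: [0.69, 0.724, 0.004, -0.001]
wrist_force: [-0.8, 1.0, 8.0]
grip_width: 0.0412
```

Call:
{"api": "move_arm", "payload": {
  "moves": [
    [[0, 0, 0, 0, -0.6], [0, 0, 0, 0, -0.6]]
  ]
}}

```text
clock: 23.1
tool_pos: [0.5315, -0.3374, 0.2418]
tool_rot: [0.69, 0.724, 0.004, -0.001]
wrist_force: [0.7, -0.0, 1.2]
grip_width: 0.0412
```

```bash
python3 go.py .5319 -.3364 .178
```

```text
t 23.1 grasp [ 0.5324 -0.3361  0.0698] tilt [ 0.005  0.008 -1.   ] F [ 0.7 -0.   1.2] w 0.0412 q [-0.66  0.68  1.49  0.01  0.97 -0.72]
(array([ 5.000e-02,  1.000e-02, -1.082e+01]), np.float64(-0.005647919495861853))
```

Call:
{"api": "move_arm", "payload": {
  "moves": [
    [[0, 0, -1, 0, -0.6], [0, 0, -3, 0, -0.6], [0, 0, -6, 0, -0.6], [0, 0, -9, 0, -0.6], [0, 0, -10.9, 0, -0.6]]
  ]
}}

```text
clock: 23.6
tool_pos: [0.5311, -0.3383, 0.3536]
tool_rot: [0.69, 0.724, 0.004, 0.0]
wrist_force: [0.6, -0.7, -3.9]
grip_width: 0.0415
```

```bash
python3 go.py .5359 .3535 .18
```

```text
t 23.6 grasp [ 0.5322 -0.3372  0.1816] tilt [ 0.007  0.006 -1.   ] F [ 0.6 -0.7 -3.9] w 0.0415 q [-0.66  0.55  1.39  0.01  1.2  -0.71]
(array([68.98,  3.63,  0.59]), np.float64(-0.005651090793671765))
```

Call:
{"api": "move_arm", "payload": {
  "moves": [
    [[3, 0.2, 0, 0, -0.6], [7.5, 0.4, 0, 0, -0.6], [12, 0.6, 0, 0, -0.6], [16.5, 0.9, 0, 0, -0.6], [21, 1.1, 0, 0, -0.6]]
  ]
}}

```text
clock: 24.1
tool_pos: [0.5318, -0.1263, 0.3556]
tool_rot: [0.69, 0.723, 0.005, 0.0]
wrist_force: [0.3, -0.1, -2.6]
grip_width: 0.041
```

Call:
{"api": "move_arm", "payload": {
  "moves": [
    [[4.5, 0.2, 0, 0, -0.6], [9, 0.5, 0, 0, -0.6], [13.5, 0.7, 0, 0, -0.6], [18, 0.9, 0, 0, -0.6], [22.5, 1.2, 0, 0, -0.6]]
  ]
}}

```text
clock: 24.6
tool_pos: [0.5328, 0.1008, 0.3577]
tool_rot: [0.69, 0.723, 0.005, 0.001]
wrist_force: [1.2, 0.3, -3.1]
grip_width: 0.0411
```

```bash
python3 go.py .5359 .3535 .18
```

```text
t 24.6 grasp [0.534  0.1018 0.1857] tilt [ 0.007  0.006 -1.   ] F [ 1.2  0.3 -3.1] w 0.0411 q [0.08 0.43 1.61 0.01 1.09 0.03]
(array([25.13,  1.36,  0.72]), np.float64(-0.006070981441954171))
```

Call:
{"api": "move_arm", "payload": {
  "moves": [
    [[4.5, 0.3, 0, 0, -0.6], [9, 0.5, 0.2, 0, -0.6], [13.5, 0.7, 0.3, 0, -0.6], [18, 1, 0.4, 0, -0.6], [22, 1.2, 0.5, 0, -0.6]]
  ]
}}

```text
clock: 25.1
tool_pos: [0.534, 0.3233, 0.3546]
tool_rot: [0.69, 0.724, 0.005, 0.001]
wrist_force: [0.7, -0.4, -3.1]
grip_width: 0.041
```

```bash
python3 go.py .5359 .3535 .18
```

```text
t 25.1 grasp [0.5353 0.3244 0.1826] tilt [ 0.008  0.006 -1.   ] F [ 0.7 -0.4 -3.1] w 0.041 q [0.45 0.54 1.41 0.   1.18 0.4 ]
(array([2.9 , 0.2 , 0.28]), np.float64(-0.005572716813209144))
```

Call:
{"api": "move_arm", "payload": {
  "moves": [
    [[2.4, 0.2, 0, 0, -0.6], [2.9, 0.2, 0, 0, -0.6], [2.9, 0.2, 0, 0, -0.6]]
  ]
}}

```text
clock: 25.4
tool_pos: [0.5343, 0.3529, 0.355]
tool_rot: [0.69, 0.724, 0.005, 0.001]
wrist_force: [0.2, -0.8, -3.4]
grip_width: 0.041
```

```bash
python3 go.py .5359 .3535 .089
```

```text
t 25.4 grasp [0.5356 0.354  0.183 ] tilt [ 0.008  0.006 -1.   ] F [ 0.2 -0.8 -3.4] w 0.041 q [0.49 0.56 1.37 0.   1.2  0.44]
(array([-0.1 , -0.05,  9.4 ]), np.float64(-0.0042692275389013545))
```

Call:
{"api": "move_arm", "payload": {
  "moves": [
    [[-0.1, 0, 2, 0, -0.6], [-0.1, 0, 4.5, 0, -0.6], [-0.1, 0, 6.5, 0, -0.6], [-0.1, 0, 8.3, 0, -0.6], [-0.1, 0, 9.2, 0, -0.6]]
  ]
}}

```text
clock: 25.9
tool_pos: [0.5349, 0.3509, 0.2618]
tool_rot: [0.69, 0.724, 0.004, 0.0]
wrist_force: [-0.3, -0.0, -3.8]
grip_width: 0.0407
```

```bash
python3 go.py .5359 .3535 .07
```

```text
t 25.9 grasp [0.5359 0.3517 0.0898] tilt [ 0.006  0.005 -1.   ] F [-0.3 -0.  -3.8] w 0.0407 q [0.49 0.67 1.45 0.   1.01 0.44]
(array([ 0.17, -0.  ,  1.98]), np.float64(-0.005577450909673987))
```

Call:
{"api": "move_arm", "payload": {
  "moves": [
    [[0.2, 0, 0.5, 0, -0.6], [0.2, 0, 1.0, 0, -0.6], [0.2, 0, 1.4, 0, -0.6], [0.2, 0, 1.7, 0, -0.6], [0.2, 0, 1.8, 0, -0.6]]
  ]
}}

```text
clock: 26.4
tool_pos: [0.5349, 0.353, 0.2438]
tool_rot: [0.69, 0.724, 0.004, 0.0]
wrist_force: [-0.1, 0.0, -2.6]
grip_width: 0.041
```

Call:
{"api": "move_arm", "payload": {
  "moves": [
    [[0, 0, 0.1, 0, -0.6], [0, 0, 0.2, 0, -0.6], [0, 0, 0.2, 0, -0.6]]
  ]
}}

```text
clock: 26.7
tool_pos: [0.535, 0.3531, 0.2419]
tool_rot: [0.69, 0.724, 0.004, 0.0]
wrist_force: [0.6, 0.3, -3.1]
grip_width: 0.0407
```

```bash
python3 go.py .5359 .3535 .07
```

```text
t 26.7 grasp [0.536  0.3539 0.0699] tilt [ 0.006  0.005 -1.   ] F [ 0.6  0.3 -3.1] w 0.0407 q [0.49 0.7  1.46 0.   0.98 0.44]
(array([-0.04, -0.02, -0.01]), np.float64(-0.0054700937191722865))
```

Call:
{"api": "move_arm", "payload": {
  "moves": [
    [[0, 0, 0.05, 0, -0.6], [0, 0, 0.08, 0, -0.6], [0, 0, 0.08, 0, -0.6]]
  ]
}}

```text
clock: 27.0
tool_pos: [0.535, 0.3531, 0.2418]
tool_rot: [0.69, 0.724, 0.004, 0.001]
wrist_force: [-2.1, -2.7, 6.5]
grip_width: 0.0415
```

Call:
{"api": "move_arm", "payload": {
  "moves": [
    [[0, 0, 0, 0, -0.3], [0, 0, 0, 0, 0], [0, 0, 0, 0, 0.4], [0, 0, 0, 0, 0.4]]
  ]
}}

```text
clock: 27.4
tool_pos: [0.5351, 0.3531, 0.2418]
tool_rot: [0.69, 0.724, 0.004, 0.001]
wrist_force: [0.1, 0.2, 0.2]
grip_width: 0.059
```

Call:
{"api": "move_arm", "payload": {
  "moves": [
    [[0, 0, -1, 0, 0.4], [0, 0, -4, 0, 0.4], [0, 0, -8, 0, 0.6], [0, 0, -13, 0, 0.6], [0, 0, -16, 0, 0.6]]
  ]
}}

```text
clock: 27.9
tool_pos: [0.5341, 0.3523, 0.4064]
tool_rot: [0.69, 0.724, 0.006, 0.001]
wrist_force: [0.5, 0.5, -0.9]
grip_width: 0.0728
```

Call:
{"api": "move_arm", "payload": {
  "moves": [
    [[-30, -10, -3, 0, 0.6], [-30, -10, -3, 0, 0.6], [-30, -10, -3, 0, 0.6], [-30, -10, -3, 0, 0.6], [-30, -10, -3, 0, 0.6]]
  ]
}}

```text
clock: 28.4
tool_pos: [0.4655, 0.1112, 0.4275]
tool_rot: [0.69, 0.724, 0.007, 0.002]
wrist_force: [1.0, -0.3, 0.3]
grip_width: 0.0731
```

Call:
{"api": "move_arm", "payload": {
  "moves": [
    [[-20, 0, 0, 0, 0.6], [-20, 0, 0, 0, 0.6], [-20, 0, 0, 0, 0.6], [-20, 0, 0, 0, 0.6], [-20, 0, 0, 0, 0.6]]
  ]
}}

```text
clock: 28.9
tool_pos: [0.4752, -0.0934, 0.427]
tool_rot: [0.692, 0.722, 0.006, 0.003]
wrist_force: [0.2, 0.1, 0.1]
grip_width: 0.073
```

```bash
python3 - <<'E'
from h import *
from workcell import sensors,eyes
r=eyes.snapshot("scene");q=eyes.snapshot("side");pickle.dump((r,q),open("f.pkl","wb"))
cv2.imwrite("pics/a8.png",cv2.resize(r["img"][155:285,270:450,::-1],None,fx=4,fy=4))
cv2.imwrite("pics/s8.png",cv2.resize(q["img"][60:230,190:340,::-1],None,fx=3.5,fy=3.5))
E
```

```text
(no output)
```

View pics/a8.png

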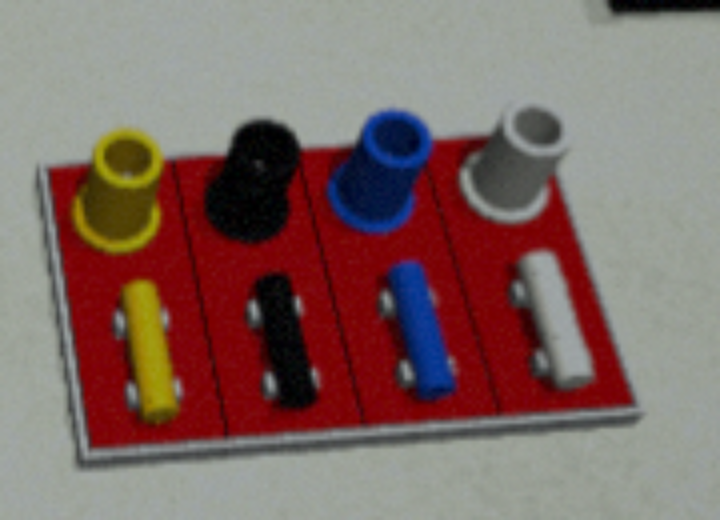

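View pics/s8.png

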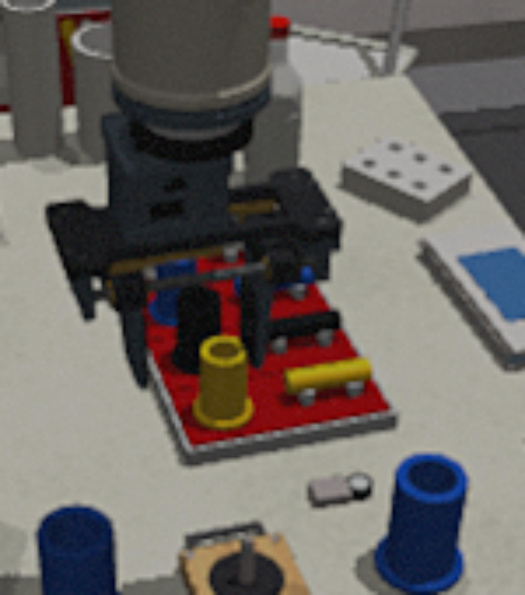

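```bash
python3 - <<'E'
from h import *
r,q=pickle.load(open("f.pkl","rb"))
p=(np.array([(127,156),(264,148),(396,137),(535,132)])+.5)/4-.5+[270,155]
print(plane(r,p,.09).round(4))
from workcell import sensors,ticket
print(sensors.sense()["joint_vel"].round(3)); print(ticket.sign_off())
E
```

```text
[[0.5491 0.1097 0.09  ]
 [0.5463 0.1907 0.09  ]
 [0.5412 0.2696 0.09  ]
 [0.5404 0.3523 0.09  ]]
[ 0.054 -0.004  0.015  0.003 -0.001  0.016]
the job is handed in; nothing more can be done
None
```

I moved all four sleeves to the display rack, each over the pin of its own colour (yellow, black, blue, white along the row), and signed the job off at about 29 s. For blue I took the sleeve on the transit rack at (213,192). It was clearly the smallest of the three; the larger ones standing on the counter at (217,150) and (215,250) were left alone.

- **Last scene view:** all four stand upright beside the matching bars. Measured rim centres, taken at the height of a seated sleeve, are within about 5 mm of the measured pins. White is the furthest off, by about 4.5 mm in x.
- **Contact:** each sleeve met the felt within about 1 mm of the height expected from its grasp, with about 6 to 9 N, before release. Blue was the exception: it was pressed to about 23 N before I let go.
- **Not confirmed:** the last side view was partly blocked by the gripper, so white and most of blue were checked in the scene view only. The arm was clear of the rack but still had a very small residual joint motion (up to 0.05 rad/s) at sign-off.

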